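Slide a carton over the sill of a centring stage and centre it between the stops

TASK

Someone left the rubber stamp standing in the centring stage: lift it out and stand it upright on the bare bench top, off the stage. Then slide the loose white carton, pushing it without lifting it up, over the sloped sill until its far long edge is under the lip of the back stop and its near edge drops down behind the sill, and nudge it along so that it lies flat and centred between the two end stops, with equal gaps. Leave the other things on the bench where they are.

Things in the scene. Friction and masses are not known exactly. Their poses are not given: they have to be found in the camera images.
- stage: Fixed grey and bare-metal centring stage, 224 mm long (y), 138 mm deep (x, from sloped sill to back stop), z up. Origin: bench level under the middle of the pocket. Pocket floor: 5 mm above the bench, flat from x = -34 to +34 mm. Centred: carton origin at y = 0, an 18 mm gap at either end; thin black lines on lip and floor mark the middle.
- stage_sill (a point): Middle of the sill's crest, 11 mm above the bench, at stage x = -34 mm. The sill, a wedge along the whole front, rises from bench level at stage x = -98 mm to the crest at -39 mm, is level to -34 mm, then drops straight to the pocket floor. A grippy pusher held level can wedge the carton on the slope: let it rise with the carton. Axes as the stage's.
- stage_lip (a point): Middle of the lip's free edge, at its underside: stage x = +24 mm, 55 mm above the bench. Back stop: wall from stage x = +34 to +46 mm, y = -65 to +65 mm; the lip overhangs the pocket by 10 mm over that length; tops 61 mm above the bench. Axes as the stage's.
- stage_left_stop (a point): Top middle of the inner face of the left (+y) end stop: stage y = +95.5 mm, 16 mm above the bench (screw heads 18 mm). A low block 9 mm thick, stage x = -23 to +23 mm; a pusher can pass over it.
- stage_right_stop (a point): The same for the right end stop, at stage y = -95.5 mm.
- carton: Loose closed white carton with a printed band, 155 mm long (its y), 60 wide (its x), 45 high, 0.1 to 0.2 kg, flat on the bench on the robot's side of the stage. Origin: centre of its underside; z up. Half a turn makes no difference. Pushed over the sill it tips over the crest, then drops flat between sill and back stop, with 8 mm of play.
- stamp: Loose wooden rubber stamp standing in the stage's pocket: a block 26 mm (x) by 62 mm (y), 20 high, with a round handle on its middle up to 76 mm, 18 mm thick at first and 24 mm from 44 mm up. Origin: centre of its underside; z along the handle. Grip the handle from above, in any direction.
- bag_sealer: Fixed blue bag sealer to the right of the carton, about 340 mm long (its y), 76 mm wide (its x), base 68 mm high, with its black arm raised over it to 205 mm at the left end. Origin on the bench under its middle. An obstacle for the gripper beside the carton's right end.
- label_roll: White roll of labels standing on its flat side, 84 x 89 mm, 61 mm high, to the left of the stage; origin at the centre of its underside. Between it and the robot the bench top is bare for 150 mm from its middle. Bystander.
- jar: Small white jar with pink lid, 53 mm across, 46 mm high; origin at the centre of its underside. Bystander.
- parcel: Flat bubble-wrapped parcel, 103 x 154 mm, 38 mm high, behind the stage; origin at the centre of its underside. Bystander.

How it is judged:
On the way, in this order (a step that is already met when the one before it is completed fails the run):
1. the stamp stands upright on the bench top, off the stage, let go (height (world z) of stamp below 0.003 m and angle between stamp's own z axis and vertical below 0.1 rad and horizontal distance between stamp and stage above 0.09 m and linear speed of stamp below 0.02 m/s and contact force between the fingers and stamp below 0.05 N), for 0.2 s.
2. the carton lies flat in the pocket, behind the sill and under the lip (x of carton in the frame of stage between -0.0055 and 0.0055 m and z of carton in the frame of stage between 0.002 and 0.008 m and angle between carton's own z axis and vertical below 0.05 rad and angle between the y axis of carton and the y axis of stage, either way round below 0.12 rad), for 0.2 s.
At the end, for the whole second after the job is handed in: Carton at rest, flat (3 degrees) on the pocket floor behind the sill, far edge under the lip, along the stage within 7 degrees, its middle within 5 mm of midway between the end stops; stamp released, upright and at rest on the bench top itself, off the stage (all of step 1 and all of step 2 and y of carton in the frame of stage between -0.005 and 0.005 m and linear speed of carton below 0.01 m/s); the robot touches nothing.
It fails at once if the carton was lifted (its underside more than 40 mm above the bench) instead of slid (height (world z) of carton above 0.04 m).
It fails at once if the carton was turned over or stood on edge (angle between carton's own z axis and vertical above 0.6 rad).
It fails at once if a bystander was moved by more than 15 mm (distance of any of label_roll, jar, parcel from where it was at the start of the episode above 0.015 m).
It also fails if it takes over 72 s, if anything falls off the work surface, if the arm or the gripper's body presses on something with over 40 N, if the wrist force passes 120 N, or if a joint passes its speed limit or range.

ROBOT

A 6-joint arm with a two-finger parallel gripper is mounted at the origin on a cart in front of the work surface, level with it; the furniture and walls round the work are solid. World frame = base frame: x ahead of the robot, y to its left, z up, the work surface at z = 0. Lengths are in m, angles in rad, forces in N, time in s.
With the tool pointing down it reaches from about 0.275 to 1 m from the base axis. Payload 8.4 kg.
Tool frame: the origin (TCP) lies on the centre line of the jaws, within the pads' length; the fingertips stand 17 mm ahead of it and the grasp point (between the pads) lies 2 mm behind it (bot.tcp_to_tips is the y of the fingertips in the tool frame, in m); y points along the fingers, z is the direction in which the jaws open and shut, and the axes are right-handed (so a half turn about y gives the same grasp; the last joint's range is limited). The gripper opens to 85 mm and grips with 20 to 120 N. Pads are 22 mm wide; open, the fingers measure 114 mm over their backs; the gripper's body (76 mm by 85 mm) begins 54 mm behind the grasp point. The pads swing forward as they close: fully open they stand 13 mm farther back than shut.
Start: joints at [-1.143, 0.353, 1.633, -0, 1.155, -0.002], TCP at [0.26, -0.568, 0.248] pointing down, gripper open.
Joint ranges: [-2.63, 2.63], [-0.92, 2.1], [0.06, 2.66], [-1.3, 4.44], [0, 2.69], [-3.02, 3.02]. Speed limits (rad/s): [2.22, 2.22, 2.79, 3.14, 3.14, 3.14].

INTERFACE

Orientations are given as a unit quaternion [x, y, z, w].
In Python, from workcell import bot, hand, kinematics, get_obs, vision, hand_in gives the robot as it stands. The module is installed in compiled form; this text tells all that it offers. Calls block until the motion is done:
- bot.reach(position, orientation): joint-space move of the TCP to a pose.
- bot.servo_line(position, ori=None, velocity=0.15): straight line of the TCP; ori=None keeps the orientation; velocity is the mean speed in m/s.
- bot.goto_joints(angles): joint-space move.
- hand.move_gripper(opening, strength=None): finger opening in m; strength is the grip in N (None keeps the last); returns when the fingers have stopped.
- bot.dwell(seconds).
- kinematics.solve_ik(position, orientation): joint angles nearest the present ones, or None.
- get_obs(): the state.
- vision.read_camera(name): name is "scene" or "side" or "wrist"; returns a dict with "frame" (480x640x3 uint8, red, green, blue), "intrinsics" (3x3 intrinsics, pixels), "dist" ([k1, k2, p1, p2, k3] as OpenCV has them; the pictures are not rectified), "view" (4x4, takes a point from world to camera coordinates). Camera axes: x right, y down, z forward; pixel columns grow to the right and rows downward; lengths in m; the calibration is good to about 2 mm. A picture is of the moment at which its call begins. There is no depth.
A pose or a line that the arm cannot do raises bot.IKError and nothing moves.
- hand_in(): hands the job in, once; it reports no verdict.
The state is a dict: "time_s": time; "joint_pos": joint angles; "joint_vel": joint speeds; "joint_efforts": joint torques, N m; "position": TCP position; "orientation": TCP orientation; "wrist_force": force on the tool from outside, world axes, zero at the start; "ft_torque": the same for the moment, N m; "gripper_width": finger opening in m.
Only numpy, scipy, OpenCV 4.12 (cv2) and the standard library are available. Lean on these libraries where they do the work, as an engineer would, in place of code of your own. Each camera call takes 0.05 s, during which the arm holds its last target.

## Working session

There is one attempt and no reset: what is moved stays moved. The work goes in short steps, each a Python script; the robot and the scene stay as the last script left them, time stands still between calls to the robot, and variables do not carry over. Pictures are saved under pics/ and viewed, and the job is handed in when it is done.

```bash
mkdir -p pics; ls; python3 - <<'E'
from workcell import bot,hand,kinematics,get_obs,vision
import cv2,numpy as np
o=get_obs();print({k:np.round(v,3) for k,v in o.items()}, bot.tcp_to_tips)
for n in ["scene","side","wrist"]:
    c=vision.read_camera(n);cv2.imwrite(f"pics/{n}0.png",c["frame"][:,:,::-1])
    V=c["view"];print(n,np.round(-V[:3,:3].T@V[:3,3],3),np.round(V[2,:3],2),c["intrinsics"][0,0],c["dist"])
E
```

```text
pics
{'time_s': np.float64(0.0), 'joint_pos': array([-1.143,  0.354,  1.634,  0.   ,  1.155, -0.002]), 'joint_vel': array([ 0.001,  0.001,  0.001,  0.001,  0.002, -0.001]), 'joint_efforts': array([-2.0000e-03, -6.0526e+01, -3.4206e+01,  0.0000e+00,  9.0000e-03,
        0.0000e+00]), 'position': array([ 0.26 , -0.568,  0.248]), 'orientation': array([-0.151,  0.691, -0.69 ,  0.151]), 'wrist_force': array([-0.763,  0.595,  0.004]), 'ft_torque': array([-0.005,  0.038,  0.017]), 'gripper_width': np.float64(0.085)} 0.017
scene [0.164 0.797 1.132] [ 0.34 -0.53 -0.77] 589.2796507622937 [-0.11135328  0.          0.          0.          0.        ]
side [1.354 0.589 0.501] [-0.74 -0.52 -0.42] 487.8613711765814 [0.04062564 0.         0.         0.         0.        ]
wrist [ 0.319 -0.54   0.374] [-0.23 -0.11 -0.97] 365.80525512060905 [-0.03471638  0.          0.          0.          0.        ]
```

View pics/scene0.png

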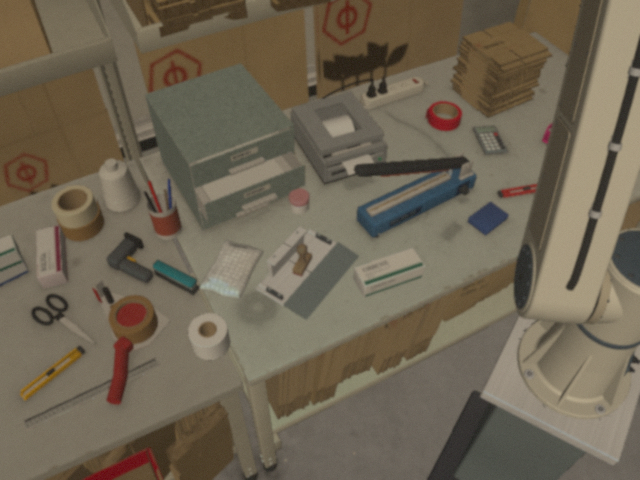

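View pics/side0.png

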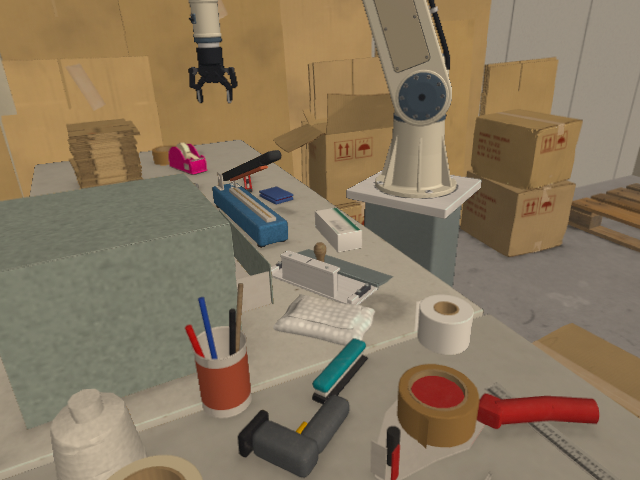

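View pics/wrist0.png

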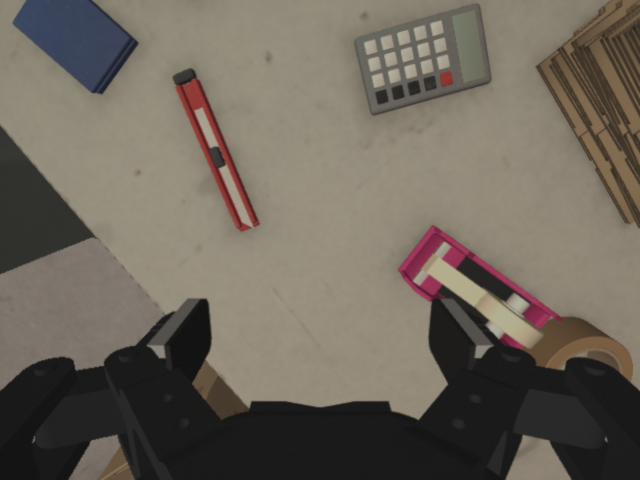

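The scene view shows the stage near (308,268), the stamp in it at (301,258), the carton at (390,271), the roll at (209,335) and the jar at (299,200). I'll get rough positions from this, then look closer with the wrist camera.

```bash
cat > h.py <<'E'
from workcell import bot,hand,kinematics,get_obs,vision,hand_in
import cv2,numpy as np
from scipy.spatial.transform import Rotation as R
def cam(n,save=None):
    c=vision.read_camera(n)
    if save: cv2.imwrite(f"pics/{save}.png",c["frame"][:,:,::-1]); np.savez(f"pics/{save}.npz",**c)
    return c
def load(s): return dict(np.load(f"pics/{s}.npz"))
def p2w(c,px,z=0.):
    px=np.array(px,float).reshape(-1,1,2); z=np.broadcast_to(z,len(px))
    u=cv2.undistortPoints(px,c["intrinsics"],c["dist"])[:,0]
    V=c["view"];o=-V[:3,:3].T@V[:3,3];d=np.c_[u,np.ones(len(u))]@V[:3,:3]
    return o+d*((z-o[2])/d[:,2])[:,None]
def w2p(c,P):
    V=c["view"];return cv2.projectPoints(np.array(P,float).reshape(-1,1,3),cv2.Rodrigues(V[:3,:3])[0],V[:3,3],c["intrinsics"],c["dist"])[0][:,0]
def q(a):
    "tool down (y=-z), jaw axis z at world yaw a"
    z=np.array([np.cos(a),np.sin(a),0]);y=np.array([0,0,-1.]);x=np.cross(y,z)
    return R.from_matrix(np.c_[x,y,z]).as_quat()
E
python3 - <<'E'
from h import *
c=cam("scene","s1")
n=["sillL","sillR","backR","backL","cart near L","cart near R","cart far R","cart far L"]
P=p2w(c,[(307,317),(258,287),(357,258),(309,230),(363,294),(424,270),(416,250),(355,272)],[0,0,.0,0,0,0,.045,.045])
for a,b in zip(n,P):print(a,b.round(3))
print(p2w(c,[(301,258),(209,330),(299,200)],[.04,.06,.04]).round(3))
E
```

```text
sillL [0.558 0.2   0.   ]
sillR [0.7   0.192 0.   ]
backR [ 0.547 -0.007  0.   ]
backL [ 0.694 -0.02   0.   ]
cart near L [0.482 0.078 0.   ]
cart near R [ 0.392 -0.061  0.   ]
cart far R [ 0.425 -0.071  0.045]
cart far L [0.515 0.063 0.045]
[[ 0.645  0.092  0.04 ]
 [ 0.695  0.371  0.06 ]
 [ 0.751 -0.063  0.04 ]]
```

```bash
python3 - <<'E'
import cv2
i=cv2.imread("pics/scene0.png")[170:370,170:440];cv2.imwrite("pics/crop0.png",cv2.resize(i,None,fx=2.9,fy=2.9,interpolation=cv2.INTER_CUBIC))
E
```

```text
(no output)
```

View pics/crop0.png

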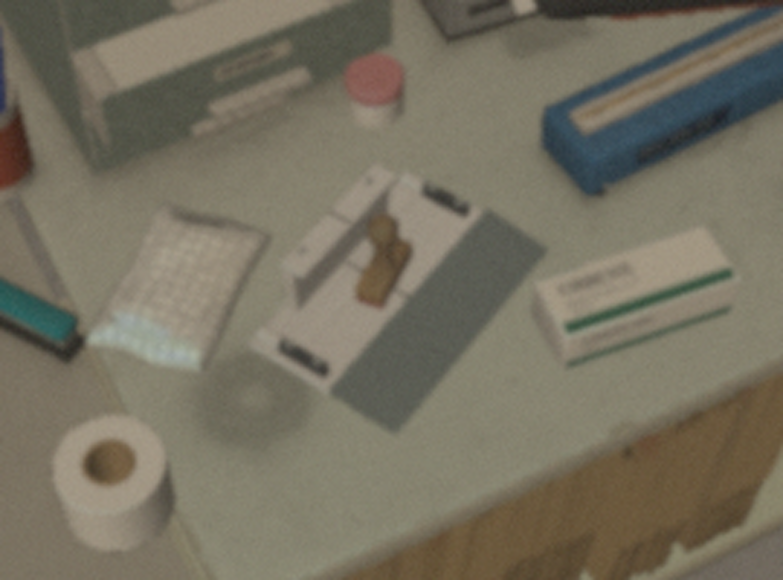

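```bash
python3 - <<'E'
from h import *
o=get_obs();print(R.from_quat(o["orientation"]).as_matrix().round(2))
c=cam("wrist");T=c["view"];Rt=R.from_quat(o["orientation"]).as_matrix()
print("cam in tool",(Rt.T@(-T[:3,:3].T@T[:3,3]-o["position"])).round(3))
for a in np.deg2rad([-180,-135,-90,-45,0,45,90,135]):
    for p in [(.5,.05,.38),(.65,.09,.1),(.38,.05,.05),(.62,.25,.08)]:
        s=kinematics.solve_ik(p,q(a)); print(int(np.rad2deg(a)),p,None if s is None else np.round(s,2))
E
```

```text
[[-0.91 -0.    0.42]
 [-0.42  0.   -0.91]
 [-0.   -1.   -0.  ]]
cam in tool [-0.065 -0.126 -0.001]
-180 (0.5, 0.05, 0.38) None
-180 (0.65, 0.09, 0.1) [ 0.14  0.56  1.67 -0.    0.91 -3.01]
-180 (0.38, 0.05, 0.05) [ 0.13  0.33  2.28 -0.    0.53 -3.01]
-180 (0.62, 0.25, 0.08) [ 0.38  0.6   1.65 -0.    0.89 -2.76]
-135 (0.5, 0.05, 0.38) [ 0.1   0.05  1.72 -0.    1.37  2.45]
-135 (0.65, 0.09, 0.1) [ 0.14  0.56  1.67 -0.    0.91  2.49]
-135 (0.38, 0.05, 0.05) [ 0.13  0.33  2.28 -0.    0.53  2.48]
-135 (0.62, 0.25, 0.08) [ 0.38  0.6   1.65 -0.    0.89  2.74]
-90 (0.5, 0.05, 0.38) [ 0.1   0.05  1.72 -0.    1.37  1.67]
-90 (0.65, 0.09, 0.1) [ 0.14  0.56  1.67 -0.    0.91  1.71]
-90 (0.38, 0.05, 0.05) [ 0.13  0.33  2.28 -0.    0.53  1.7 ]
-90 (0.62, 0.25, 0.08) [ 0.38  0.6   1.65 -0.    0.89  1.95]
-45 (0.5, 0.05, 0.38) [ 0.1   0.05  1.72 -0.    1.37  0.88]
-45 (0.65, 0.09, 0.1) [ 0.14  0.56  1.67 -0.    0.91  0.92]
-45 (0.38, 0.05, 0.05) [ 0.13  0.33  2.28 -0.    0.53  0.91]
-45 (0.62, 0.25, 0.08) [ 0.38  0.6   1.65 -0.    0.89  1.17]
0 (0.5, 0.05, 0.38) [ 0.1   0.05  1.72 -0.    1.37  0.1 ]

[... 193 characters left out ...]
38) [ 0.1   0.05  1.72  0.    1.37 -0.69]
45 (0.65, 0.09, 0.1) [ 0.14  0.56  1.67  0.    0.91 -0.65]
45 (0.38, 0.05, 0.05) [ 0.13  0.33  2.28 -0.    0.53 -0.66]
45 (0.62, 0.25, 0.08) [ 0.38  0.6   1.65  0.    0.89 -0.4 ]
90 (0.5, 0.05, 0.38) [ 0.1   0.05  1.72 -0.    1.37 -1.47]
90 (0.65, 0.09, 0.1) [ 0.14  0.56  1.67 -0.    0.91 -1.44]
90 (0.38, 0.05, 0.05) [ 0.13  0.33  2.28 -0.    0.53 -1.44]
90 (0.62, 0.25, 0.08) [ 0.38  0.6   1.65 -0.    0.89 -1.19]
135 (0.5, 0.05, 0.38) [ 0.1   0.05  1.72 -0.    1.37 -2.26]
135 (0.65, 0.09, 0.1) [ 0.14  0.56  1.67 -0.    0.91 -2.22]
135 (0.38, 0.05, 0.05) [ 0.13  0.33  2.28 -0.    0.53 -2.23]
135 (0.62, 0.25, 0.08) [ 0.38  0.6   1.65 -0.    0.89 -1.98]
```

```bash
python3 - <<'E'
from h import *
p=get_obs()["position"]; bot.servo_line([p[0],p[1],.42],velocity=.3)
bot.reach([.53,.07,.42],q(-np.pi/2))
cam("wrist","w1");print(get_obs()["time_s"],get_obs()["position"])
E
```

```text
3.4833 [0.53012857 0.06936177 0.41995932]
```

View pics/w1.png

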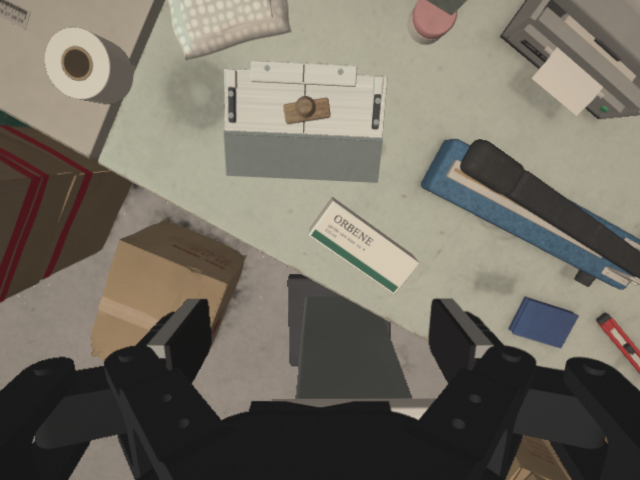

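The wrist view is clear: stage at (225–385, 62–180), stamp at (306,109), carton at (365,244), sealer to the right, and the oblique bench edge close behind the carton. I'll enlarge it to pick out corners.

```bash
python3 - <<'E'
import cv2
i=cv2.imread("pics/w1.png")
cv2.imwrite("pics/w1a.png",cv2.resize(i[55:190,215:395],None,fx=4.4,fy=4.4,interpolation=cv2.INTER_CUBIC))
cv2.imwrite("pics/w1b.png",cv2.resize(i[190:300,295:435],None,fx=5,fy=5,interpolation=cv2.INTER_CUBIC))
E
```

```text
(no output)
```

View pics/w1a.png

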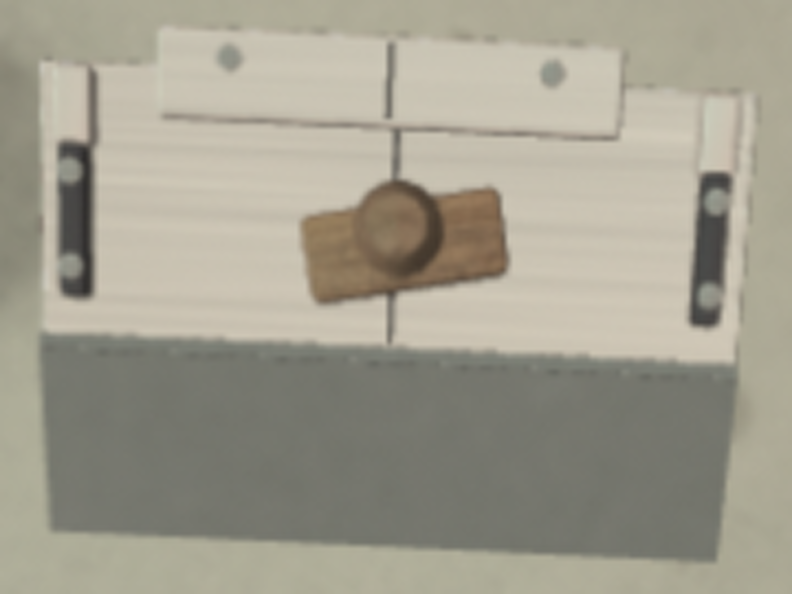

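View pics/w1b.png

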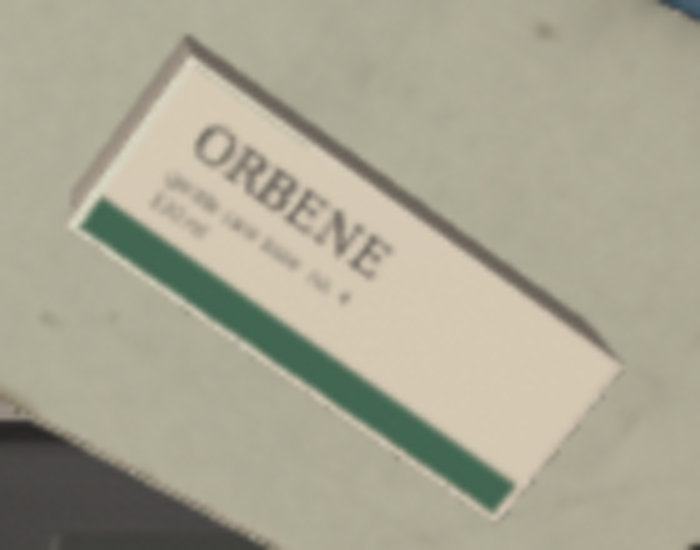

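```bash
cat >> h.py <<'E'
from scipy.optimize import least_squares
def tf(p,P):
    P=np.array(P,float);c,s=np.cos(p[2]),np.sin(p[2])
    return np.c_[p[0]+c*P[:,0]-s*P[:,1],p[1]+s*P[:,0]+c*P[:,1],P[:,2]]
def fit(c,px,P,x0):
    r=least_squares(lambda p:(w2p(c,tf(p,P))-px).ravel(),x0,loss="soft_l1");return r.x,(w2p(c,tf(r.x,P))-px)
E
python3 - <<'E'
from h import *
c=load("w1")
px=np.array([(52,528),(716,560),(160,115),(620,138),(163,28),(622,52),(94,143),(92,297),(703,172),(690,326)])/4.4+[215-.4,55-.4]
P=np.array([(-98,112,0),(-98,-112,0),(24,65,61),(24,-65,61),(46,65,61),(46,-65,61),(23,95.5,16),(-23,95.5,16),(23,-95.5,16),(-23,-95.5,16)])/1e3
s,r=fit(c,px,P,[.65,.09,0]);print("stage",s.round(4),r.round(1).tolist())
px=np.array([(190,55),(72,227),(495,520),(623,368)])/5+[295-.4,190-.4]
P=np.array([(30,77.5,45),(-30,77.5,45),(-30,-77.5,45),(30,-77.5,45)])/1e3
k,r=fit(c,px,P,[.46,0,-.5]);print("carton",k.round(4),r.round(1).tolist())
t=p2w(c,np.array([(398,228)])/4.4+[214.6,54.6],.076);print("stamp knob",t)
# base corners at z=.025 top of block
b=p2w(c,np.array([(303,220),(500,190),(507,268),(320,302)])/4.4+[214.6,54.6],.025);print(b.round(4),b.mean(0))
print("bench edge",p2w(c,[(100,160),(290,272),(430,335)]).round(3))
print("sealer L end top",p2w(c,[(423,185),(455,140)],[.068,.068]).round(3))
print("roll, parcel", p2w(c,[(78,63),(180,20),(190,55),(288,30)],[.061,.038,.038,.038]).round(3))
E
```

```text
stage [ 0.6481  0.0919 -0.048 ] [[-0.2, 0.5], [0.4, 0.5], [-0.2, -0.0], [0.3, -0.0], [-0.8, 0.6], [1.1, 0.4], [-1.6, -0.8], [-1.0, -0.4], [0.6, -0.4], [0.8, -0.2]]
carton [ 0.4549  0.007  -0.621 ] [[0.2, -0.2], [-1.3, -0.1], [0.2, 0.9], [0.5, -0.3]]
stamp knob [[0.64326557 0.08830438 0.076     ]]
[[0.6509 0.1193 0.025 ]
 [0.6595 0.0591 0.025 ]
 [0.6368 0.0569 0.025 ]
 [0.6268 0.1146 0.025 ]] [0.64348871 0.08746397 0.025     ]
bench edge [[ 0.579  0.395  0.   ]
 [ 0.405  0.117  0.   ]
 [ 0.294 -0.113  0.   ]]
sealer L end top [[ 0.548 -0.064  0.068]
 [ 0.605 -0.101  0.068]]
roll, parcel [[0.699 0.37  0.061]
 [0.751 0.246 0.038]
 [0.71  0.236 0.038]
 [0.739 0.11  0.038]]
```

```bash
python3 - <<'E'
from h import *
A=-np.pi/2-.048
x,y=.6433,.0880
bot.reach([x,y,.16],q(A))
bot.servo_line([x,y,.064],velocity=.12)
print(get_obs()["wrist_force"].round(1))
hand.move_gripper(.0,30); print(get_obs()["gripper_width"],get_obs()["wrist_force"].round(1))
cam("scene","s2"); 
bot.servo_line([x,y,.10],velocity=.1)
print(get_obs()["gripper_width"],get_obs()["wrist_force"].round(1),get_obs()["time_s"])
cam("side","d2")
cv2.imwrite("pics/c2.png",np.vstack([cv2.resize(load("s2")["frame"][200:300,230:370,::-1],(560,400)),cv2.resize(load("d2")["frame"][180:310,230:410,::-1],(560,400))])[:, :][:600])
E
```

```text
[ 0.5 -0.7  0.2]
0.022951225497486846 [ 0.3 -0.3  1.1]
0.02298636289109324 [ 0.2  0.6 -1.2] 6.6917
```

View pics/d2.png

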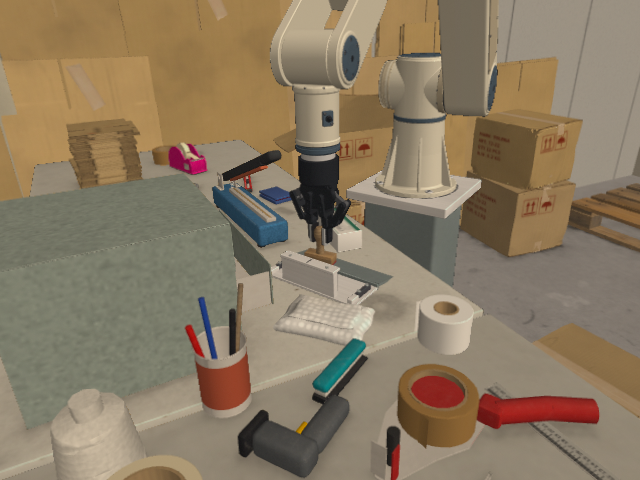

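The stamp hangs upright in the fingers at (320,243), clear of the stage floor. Next I'll place it on the bare bench.

```bash
python3 - <<'E'
from h import *
x,y=.6433,.0880
bot.servo_line([x,y,.15],velocity=.2)
bot.servo_line([.60,.29,.15],velocity=.2)
bot.servo_line([.60,.29,.075],velocity=.1)
z=.075
while z>.0565:
    z-=.001; bot.servo_line([.60,.29,z],velocity=.04)
    f=get_obs()["wrist_force"][2]
    if f>1.0: break   # was about -1.2 hanging
print(z,f)
hand.move_gripper(.06); bot.dwell(.2)
bot.servo_line([.60,.29,.17],velocity=.2)
print(get_obs()["time_s"]); cam("side","d3");cam("scene","s3")
E
```

```text
0.05899999999999998 2.1523475921933475
14.575
```

View pics/d3.png

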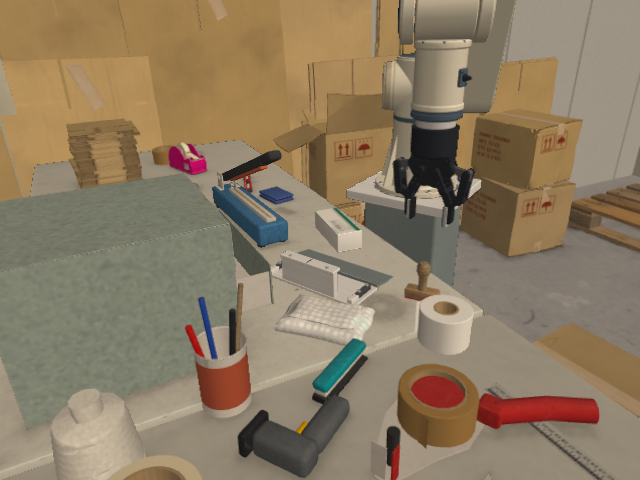

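The stamp stands upright on bare bench at (423,285), clear of the roll, and it touched down at the expected height. Next comes an arc push on the carton's right end, to swing it parallel to the stage and into line.

```bash
cat > arc.py <<'E'
from h import *
S=np.array([.6481,.0919,-.048]); K=np.array([.4549,.0070,-.621])
def arc(L,n=8):
    out=[K.copy()];k=K.copy();m=200
    for i in range(m):
        th=K[2]+(S[2]-K[2])*(i+.5)/m
        k=k+np.array([-np.sin(th),np.cos(th),0])*L/m; k[2]=K[2]+(S[2]-K[2])*(i+1)/m
        if (i+1)%(m//n)==0: out.append(k.copy())
    return np.array(out)
def instage(k):
    return R.from_euler('z',-S[2]).apply([k[0]-S[0],k[1]-S[1],0])[:2]
def pose(k,ly,z): return tf(k,[(0,ly,z)])[0],q(k[2])
E
python3 - <<'E'
from arc import *
from scipy.optimize import brentq
L=brentq(lambda L:instage(arc(L)[-1])[1]-.006,.05,.2);print(L,instage(arc(L)[-1]))
A=arc(L,8)
for k in A:
    p,o=pose(k,-.0885,.03);print(k.round(3),p.round(3),kinematics.solve_ik(p,o) is not None)
E
```

```text
0.10576559793554344 [-0.15942205  0.006     ]
[ 0.455  0.007 -0.621] [ 0.403 -0.065  0.03 ] True
[ 0.462  0.018 -0.549] [ 0.416 -0.057  0.03 ] True
[ 0.469  0.03  -0.478] [ 0.428 -0.049  0.03 ] True
[ 0.474  0.041 -0.406] [ 0.439 -0.04   0.03 ] True
[ 0.479  0.054 -0.334] [ 0.45 -0.03  0.03] True
[ 0.483  0.066 -0.263] [ 0.46  -0.019  0.03 ] True
[ 0.486  0.079 -0.191] [ 0.469 -0.008  0.03 ] True
[ 0.488  0.092 -0.12 ] [0.477 0.005 0.03 ] True
[ 0.489  0.106 -0.048] [0.485 0.017 0.03 ] True
```

```bash
python3 - <<'E'
from arc import *
A=arc(.1058,8)
hand.move_gripper(.034)
p,o=pose(A[0],-.105,.17); bot.reach(p,o)
bot.servo_line(pose(A[0],-.105,.03)[0],velocity=.15)
print(get_obs()["wrist_force"].round(1))
fs=[]
for k in A:
    p,o=pose(k,-.0885,.03); bot.servo_line(p,o,velocity=.06); fs.append(get_obs()["wrist_force"].round(1).tolist())
print(fs)
p,o=pose(A[-1],-.110,.03); bot.servo_line(p,o,velocity=.1)
p,o=pose(A[-1],-.110,.25); bot.servo_line(p,o,velocity=.25)
print(get_obs()["time_s"]);cam("wrist","w4");cam("scene","s4")
E
```

```text
[-0.2 -0.2  0.2]
[[-0.3, 0.1, 0.4], [0.3, 0.5, -0.1], [-0.3, -0.4, -0.6], [-0.1, -0.2, -0.7], [0.3, 0.1, -0.6], [-0.5, -0.2, 0.0], [-0.8, -0.3, -0.2], [-0.4, 0.3, 0.7], [-1.3, -0.6, 0.1]]
22.6417
```

View pics/w4.png

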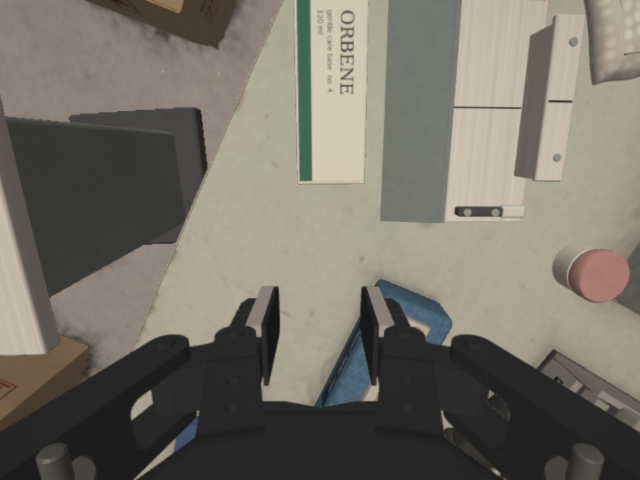

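The carton now lies parallel to the stage, with its right end at (300–366,184). I'll measure it.

```bash
python3 - <<'E'
from arc import *
c=load("w4")
i=c["frame"][:,:,::-1];cv2.imwrite("pics/w4a.png",cv2.resize(i[0:230,280:540],None,fx=2.6,fy=2.6,interpolation=cv2.INTER_CUBIC))
P=p2w(c,[(300,184),(366,184),(368,2),(295,2)],.045);print(P.round(4))
d=P[2]-P[1];print("yaw far",np.arctan2(-d[0],d[1]));d=P[3]-P[0];print("yaw near",np.arctan2(-d[0],d[1]))
f=R.from_euler('z',-S[2]).apply(P-[S[0],S[1],0]);print(f.round(4))
e=p2w(c,[(458,208),(502,207)],.016);print("right stop inner",R.from_euler('z',-S[2]).apply(e-[S[0],S[1],0]).round(4))
e=p2w(c,[(381,220),(383,2),(528,107)],[0,0,.061]);print("sill front,lip",R.from_euler('z',-S[2]).apply(e-[S[0],S[1],0]).round(4))
E
```

```text
[[0.4668 0.0309 0.045 ]
 [0.5258 0.0282 0.045 ]
 [0.5301 0.1739 0.045 ]
 [0.4715 0.1766 0.045 ]]
yaw far -0.029407711592306374
yaw near -0.031719183598172204
[[-0.1781 -0.0696  0.045 ]
 [-0.1191 -0.0695  0.045 ]
 [-0.1218  0.0762  0.045 ]
 [-0.1805  0.0761  0.045 ]]
right stop inner [[-0.0232 -0.0956  0.016 ]
 [ 0.021  -0.0944  0.016 ]]
sill front,lip [[-0.0966 -0.111   0.    ]
 [-0.1028  0.0919 -0.    ]
 [ 0.01   -0.0046  0.061 ]]
```

View pics/w4a.png

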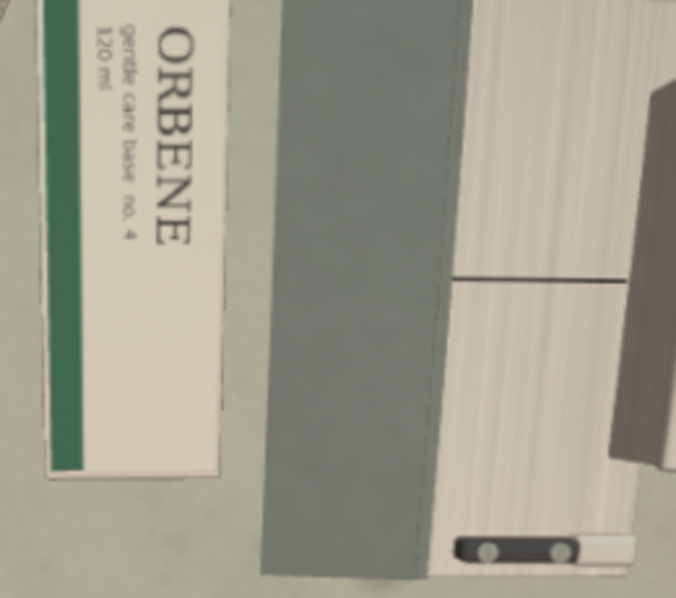

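```bash
python3 - <<'E'
from arc import *
A=S[2]+np.pi/2; yc=.007
def tcp(xn,z): return tf(S,[(xn-.011,yc,z)])[0]
h=lambda xn: float(np.interp(xn,[-.098,-.066,-.055,-.030],[0,.006,.012,.014]))
bot.reach(tcp(-.197,.20),q(A)); hand.move_gripper(.085)
bot.servo_line(tcp(-.197,.022),velocity=.2)
bot.servo_line(tcp(-.182,.022),velocity=.05)
print(get_obs()["wrist_force"].round(1))
out=[]
for xn in np.arange(-.170,-.069,.010):
    bot.servo_line(tcp(xn,.022+h(xn)),velocity=.07); f=get_obs()["wrist_force"]; out.append((round(xn,3),f.round(1).tolist()))
    if np.linalg.norm(f)>20: print("ABORT");break
print(*out,sep="\n");print(get_obs()["time_s"]);cam("side","d5");cam("scene","s5")
c=load("d5");cv2.imwrite("pics/d5a.png",cv2.resize(c["frame"][180:330,220:440,::-1],None,fx=3.5,fy=3.5,interpolation=cv2.INTER_CUBIC))
E
```

```text
[-0.1  0.4  0.3]
(np.float64(-0.17), [-0.3, -0.4, -1.0])
(np.float64(-0.16), [-0.2, 0.2, 0.5])
(np.float64(-0.15), [0.7, 0.7, -1.1])
(np.float64(-0.14), [-0.6, -0.5, 0.2])
(np.float64(-0.13), [-0.3, -0.2, -0.1])
(np.float64(-0.12), [0.9, 0.5, -0.4])
(np.float64(-0.11), [0.1, 1.6, 0.2])
(np.float64(-0.1), [-1.3, -0.9, 1.4])
(np.float64(-0.09), [-1.0, -0.5, 1.6])
(np.float64(-0.08), [0.9, -0.7, -0.9])
(np.float64(-0.07), [0.2, -0.2, -0.0])
29.225
```

View pics/d5a.png

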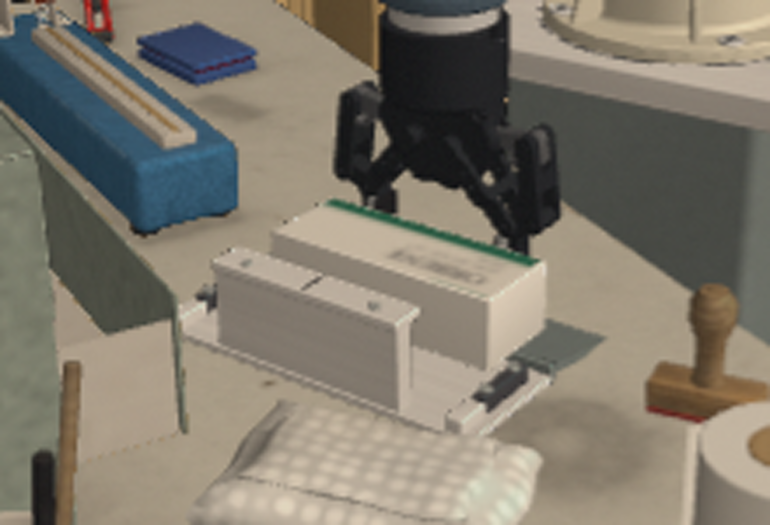

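```bash
python3 - <<'E'
from arc import *
c=load("d5")
for px,z in [((487,370),.014),((490,300),.058),((547,262),.055),((272,235),.058)]:
    P=p2w(c,np.array(px)/3.5+[220,180],z);print(z,R.from_euler('z',-S[2]).apply(P-[S[0],S[1],0]).round(4))
for px in [(505,362),(527,368)]:
    P=p2w(c,np.array(px)/3.5+[220,180],.017);print(R.from_euler('z',-S[2]).apply(P-[S[0],S[1],0]).round(4))
cc=load("s5");cv2.imwrite("pics/s5a.png",cv2.resize(cc["frame"][200:330,230:400,::-1],None,fx=4.5,fy=4.5,interpolation=cv2.INTER_CUBIC))
E
```

```text
0.014 [[-0.0082  0.0865  0.014 ]]
0.058 [[-0.0088  0.0875  0.058 ]]
0.055 [[-0.0701  0.0863  0.055 ]]
0.058 [[-0.0033 -0.0617  0.058 ]]
[[-0.0169  0.0927  0.017 ]]
[[-0.0184  0.106   0.017 ]]
```

View pics/s5a.png

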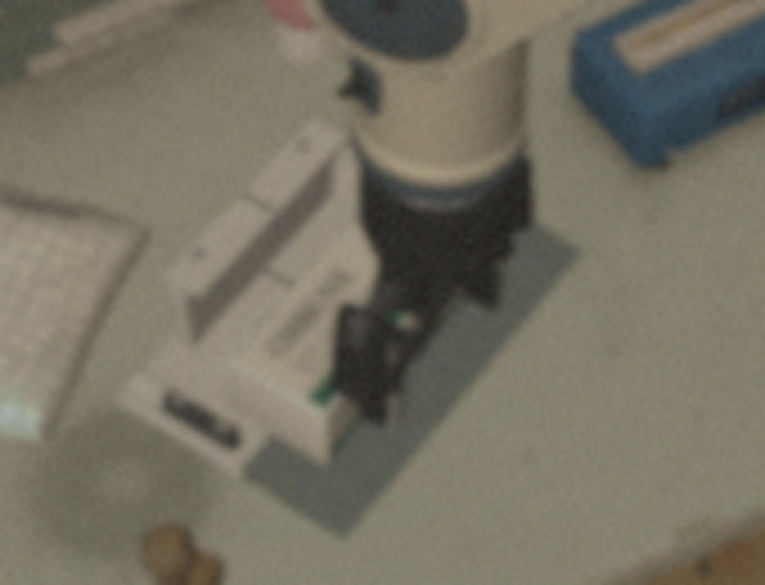

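The carton is on the crest, parallel to the stage, about 9 mm left of centre with roughly 8 mm to the left stop. There's room to carry on straight.

```bash
python3 - <<'E'
from arc import *
yc=.007
def tcp(xn,z): return tf(S,[(xn-.011,yc,z)])[0]
h=lambda xn: float(np.interp(xn,[-.098,-.066,-.055,-.030],[0,.006,.012,.014]))
out=[]
for xn in [-.064,-.058,-.052,-.046,-.040,-.036,-.033,-.031]:
    bot.servo_line(tcp(xn,.022+h(xn)),velocity=.05); f=get_obs()["wrist_force"]; out.append((xn,f.round(1).tolist()))
    if np.linalg.norm(f)>20: print("ABORT");break
bot.dwell(.2)
print(*out,sep="\n");print(get_obs()["time_s"]);cam("side","d6")
c=load("d6");cv2.imwrite("pics/d6a.png",cv2.resize(c["frame"][180:330,220:440,::-1],None,fx=3.5,fy=3.5,interpolation=cv2.INTER_CUBIC))
E
```

```text
(-0.064, [0.1, 0.0, -0.1])
(-0.058, [-0.7, 0.6, -0.1])
(-0.052, [-0.5, 0.2, -1.3])
(-0.046, [-0.9, 0.2, -0.3])
(-0.04, [-0.2, 0.7, 0.1])
(-0.036, [-0.3, -0.4, -0.1])
(-0.033, [1.4, 0.4, -0.2])
(-0.031, [-0.5, -0.1, -0.4])
31.6417
```

View pics/d6a.png

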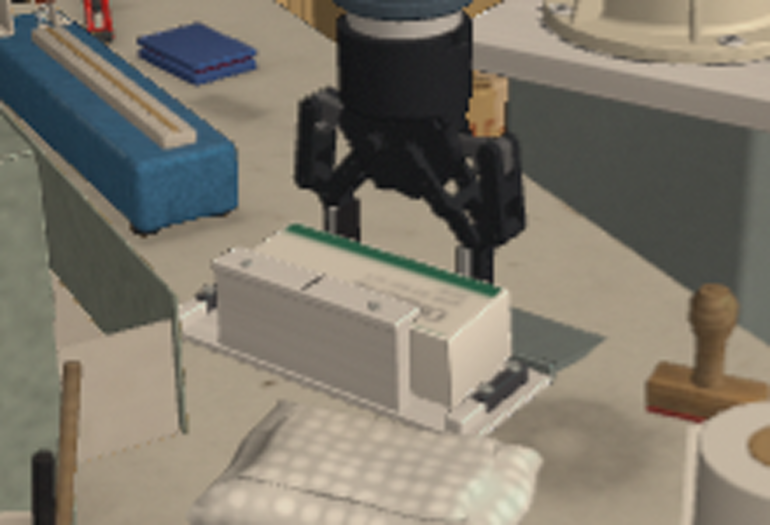

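The carton is under the lip with its near edge at about the sill. I'll back off and check from above whether it dropped and where it sits along the stage.

```bash
python3 - <<'E'
from arc import *
bot.servo_line(tf(S,[(-.07,.007,.036)])[0],velocity=.15)
bot.servo_line(tf(S,[(-.09,.007,.25)])[0],velocity=.3)
bot.reach(tf(S,[(-.09,.0,.33)])[0],q(S[2]-np.pi/2))
cam("wrist","w7");cam("side","d7");print(get_obs()["time_s"])
for n,r in (("w7",(40,250,150,490)),("d7",(200,320,250,400))):
    i=load(n)["frame"][r[0]:r[1],r[2]:r[3],::-1];f=780/i.shape[1];f=min(f,590/i.shape[0]);print(n,f);cv2.imwrite(f"pics/{n}a.png",cv2.resize(i,None,fx=f,fy=f,interpolation=cv2.INTER_CUBIC))
E
```

```text
35.6333
w7 2.2941176470588234
d7 4.916666666666667
```

View pics/w7a.png

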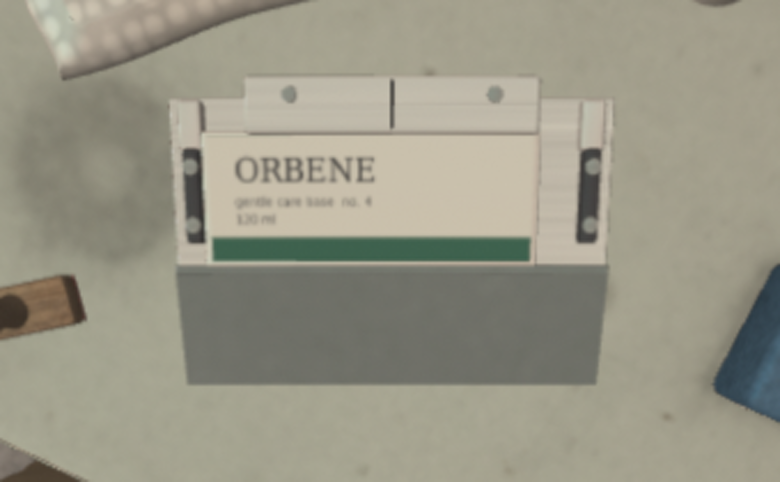

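View pics/d7a.png

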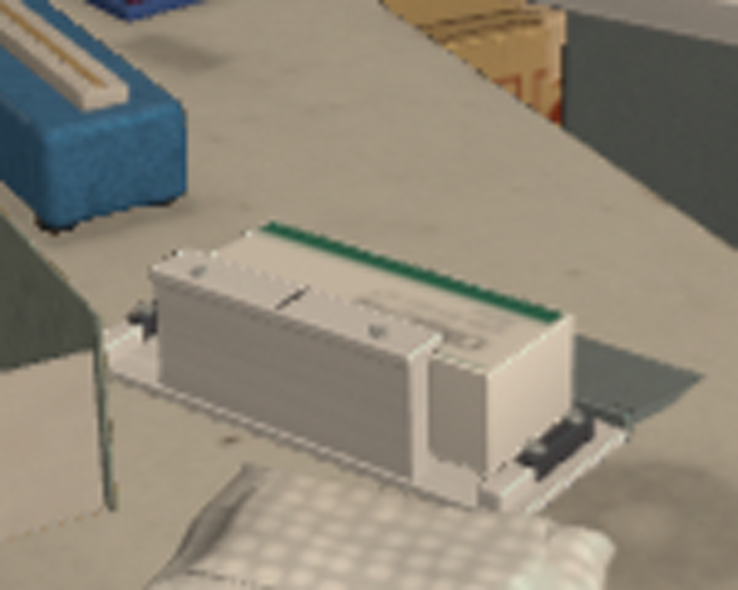

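The carton looks flat behind the sill and under the lip, but left of centre: its ends are at crop columns 206 and 535, against stops at about 204 and 580. I'll fit it numerically.

```bash
cat > meas.py <<'E'
from arc import *
def to_stage(P): return R.from_euler('z',-S[2]).apply(P-[S[0],S[1],0])
E
python3 - <<'E'
from meas import *
c=load("w7");f=2.2941;g=lambda p:(np.array(p,float)+.5)/f-.5+[150,40]
P=np.array([(-98,112,0),(-98,-112,0),(24,65,61),(24,-65,61),(46,65,61),(46,-65,61),(23,95.5,16),(-23,95.5,16),(23,-95.5,16),(-23,-95.5,16)])/1e3
s,r=fit(c,g([(188,384),(597,384),(246,132),(538,132),(246,77),(539,77),(203,149),(205,242),(583,149),(577,242)]),P,S);print(s.round(4),r.round(1).tolist())
S[:]=s
for z in (.05,.056): print(to_stage(p2w(c,g([(210,263),(535,264),(202,134),(538,133)]),z)).round(4))
E
```

```text
[ 0.6482  0.0921 -0.0464] [[-0.1, -0.1], [-0.3, -0.1], [-0.3, 0.1], [0.5, 0.0], [-1.2, 0.9], [1.0, 0.8], [-1.7, -1.0], [-0.4, 0.2], [0.9, -1.1], [1.4, 0.1]]
[[-0.0326  0.0858  0.05  ]
 [-0.0332 -0.0673  0.05  ]
 [ 0.0247  0.0866  0.05  ]
 [ 0.025  -0.0663  0.05  ]]
[[-0.0325  0.0846  0.056 ]
 [-0.0331 -0.0662  0.056 ]
 [ 0.024   0.0853  0.056 ]
 [ 0.0242 -0.0653  0.056 ]]
```

It's flat: the width fit agrees with the top being at z = 0.05. Stage x is about −3 mm and y about +9.5 mm. I'll nudge it from the left end, with the pusher passing above the stop.

```bash
sed -i 's/^S=np.array.*; K/S=np.array([.6482,.0920,-.047]); K/' arc.py; cat > look.py <<'E'
from meas import *
import sys
def look(n):
    bot.reach(tf(S,[(-.09,.0,.33)])[0],q(S[2]-np.pi/2))
    c=cam("wrist",n); i=c["frame"][40:250,150:490,::-1];cv2.imwrite(f"pics/{n}a.png",cv2.resize(i,None,fx=2.2941,fy=2.2941,interpolation=cv2.INTER_CUBIC))
    cam("side",n+"s");print(get_obs()["time_s"])
E
python3 - <<'E'
from look import *
def t(y,z): return tf(S,[(.0,y,z)])[0]
bot.reach(t(.118,.20),q(S[2])); hand.move_gripper(.02)
bot.servo_line(t(.118,.045),velocity=.2)
for y in (.105,.100,.096,.092,.0895): bot.servo_line(t(y,.045),velocity=.05);print(y,get_obs()["wrist_force"].round(1))
bot.servo_line(t(.112,.045),velocity=.1)
bot.servo_line(t(.118,.25),velocity=.3)
look("w8")
E
```

```text
0.105 [-0.6  0.3  1. ]
0.1 [-0.1 -0.2 -0.2]
0.096 [ 0.5  0.6 -0.5]
0.092 [ 0.2 -0.8 -0.4]
0.0895 [-0.2 -0.5  0.8]
42.4917
```

View pics/w8a.png

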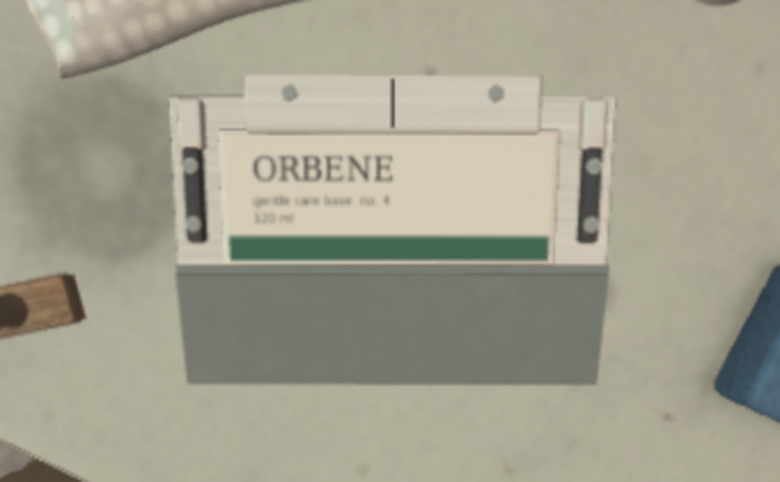

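The gaps now look about equal: carton ends at about 227 and 553, stops at about 205 and 579. I'll check the numbers, x, and the stamp.

```bash
python3 - <<'E'
from meas import *
c=load("w8");f=2.2941;g=lambda p:(np.array(p,float)+.5)/f-.5+[150,40]
P=to_stage(p2w(c,g([(228,263),(554,263),(219,131),(557,131)]),.05));print(P.round(4),P[:2,1].mean(),P[2:,1].mean())
print(to_stage(p2w(c,g([(390,264)]),.05))) 
i=c["frame"];cv2.imwrite("pics/w8b.png",cv2.resize(i[80:170,230:410,::-1],None,fx=4.4,fy=4.4,interpolation=cv2.INTER_CUBIC))
i=load("w8s")["frame"];cv2.imwrite("pics/w8c.png",cv2.resize(i[210:330,250:460,::-1],None,fx=3.7,fy=3.7,interpolation=cv2.INTER_CUBIC))
E
```

```text
[[-0.0331  0.0774  0.05  ]
 [-0.0327 -0.0758  0.05  ]
 [ 0.0254  0.079   0.05  ]
 [ 0.0257 -0.0743  0.05  ]] 0.0008033768039652014 0.0023106094181216605
[[-0.03349063  0.00126059  0.05      ]]
```

View pics/w8b.png

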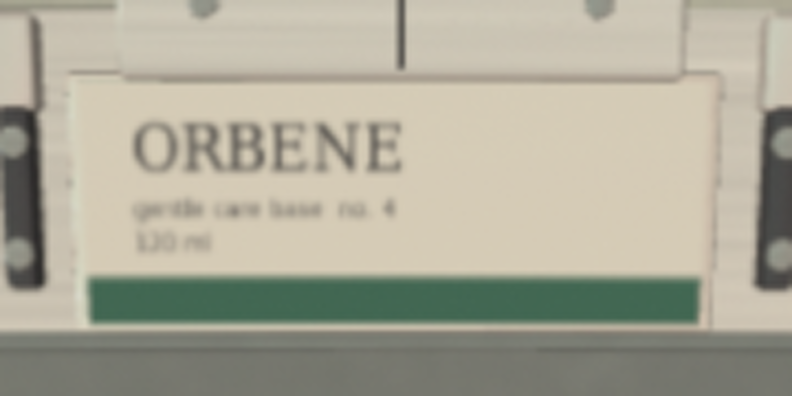

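View pics/w8c.png

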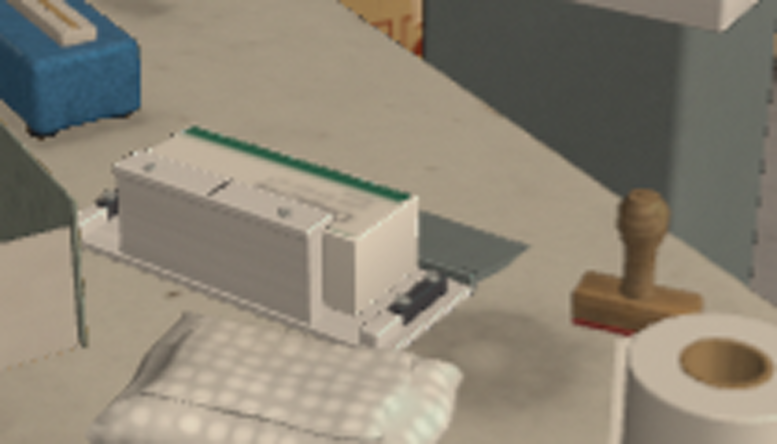

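```bash
python3 - <<'E'
from meas import *
c=load("w8s")
obs=(np.array([(417,198),(357,238),(357,315)])+.5)/3.7-.5+[250,210]
print("obs",obs.round(1).tolist())
loc=np.array([(-30,77.5,45),(30,77.5,45),(30,77.5,0)])/1e3
for nm,x,z,t in (("flat",-.003,.005,0),("perch",-.005,.008,.1)):
    Q=R.from_euler('y',t).apply(loc)+[x,.0015,z]
    print(nm,w2p(c,tf(S,Q)).round(1).tolist())
ref=np.array([(46,65,61),(46,-65,61),(24,65,61)])/1e3
print("ref pred",(( w2p(c,tf(S,ref))-[250,210])*3.7).round(0).tolist())
E
```

```text
obs [[362.3, 263.1], [346.1, 274.0], [346.1, 294.8]]
flat [[363.1, 263.3], [345.7, 275.8], [345.7, 296.4]]
perch [[362.4, 261.2], [344.9, 276.4], [346.3, 295.9]]
ref pred [[309.0, 232.0], [113.0, 164.0], [334.0, 214.0]]
```

The side view matches a flat carton and not one perched on the sill. The far vertical edge is upright (0 px lean, against −1.4 predicted if perched), and the top edge falls 10.9 px (12.5 flat, 15.2 perched). The arm is well clear, so I'm handing in.

```bash
python3 - <<'E'
from h import *
hand_in(); print(get_obs()["time_s"])
E
```

```text
the job is handed in; nothing more can be done
the job is handed in; nothing more can be done
```

The stamp is out of the stage and the carton lies centred in the pocket. I handed the job in after about 43 s; it reports no verdict.

- **Stamp:** I lifted it out by the handle and set it on the bare bench at about (0.60, 0.29). The last side picture shows it upright and let go.
- **Carton:** I only pushed it, never gripped or lifted it. An arc push on its right end lined it up with the stage. A two-finger push then took it over the sill and under the lip, with the fingers rising as it climbed. A nudge on its left end centred it.
- **Last checks:**
  - **Position:** the carton's middle measures about +1 to +2 mm along the stage (limit 5 mm). Front to back it is about −3 to −4 mm, near the sill side of its play (limit 5.5 mm).
  - **Flatness:** both the wrist and side views fit a flat carton behind the sill better than one perched on it. The side view was 1–2 px off the prediction.
  - **Forces:** wrist force read about 2 N or less at every point I sampled.
- **Small disagreement:** I stopped the push at a point that should have left the carton about 2 mm farther in than I measured. I did not push again, because the pocket walls keep it within the limit.
- **Not measured:** I did not re-measure the roll, jar and parcel. The robot's path kept away from all three.

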